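Open the belt drive and hold its tensioner back

ROBOT

A 6-joint arm with a two-finger parallel gripper is mounted at the origin on the work surface. World frame = base frame: x ahead of the robot, y to its left, z up, the work surface at z = 0. Lengths are in mm, angles in rad, forces in N, time in s.
With the tool pointing down it reaches from about 350 to 975 mm from the base axis. Payload 7.1 kg.
Tool frame: the origin (TCP) lies at the very end of the fingers, on their centre line; the grasp point (between the pads) lies 19 mm behind it; z points along the fingers, x is the direction in which the jaws open and shut, and the axes are right-handed (so a half turn about z gives the same grasp; the last joint's range is limited). The gripper opens to 88 mm and grips with 3 to 60 N. Pads are 20 mm wide; open, the fingers measure 115 mm over their backs; the gripper's body (75 mm by 178 mm) begins 61 mm behind the grasp point.
Start: joints at [-1.292, 0.423, 1.63, -0, 1.089, -0.019], TCP at [183.404, -597.468, 222.675] pointing down, gripper open.
Joint ranges: [-3, 3], [-0.9, 2.11], [0.09, 2.58], [-1.31, 4.45], [0.11, 2.69], [-2.54, 2.54]. Speed limits (rad/s): [2.39, 2.39, 3.01, 3.14, 3.14, 3.14].

INTERFACE

Orientations are given as a rotation vector (axis times angle).
In Python, from workcell import ctrl gives the robot as it stands. The module is installed in compiled form; this text tells all that it offers.
- The arm moves only by the tool move_arm, never from a script. Its argument "motion" is a list of rows, each a list of 2 entries, a list of its own where there are three numbers: the shift along the tool's x, y, z normalised to -1 to 1, where 1 is 150 mm, then the turn, a rotation vector about the tool's x, y, z normalised to -1 to 1, where 1 is 60 degrees. In form: [[[x, y, z], [rx, ry, rz]], ...]. A call has exactly 5 rows; each row is the pose to reach, as a shift and turn from the pose commanded when the call began, along the tool's axes at that moment; what a row does not reach only later rows make up. A row lasts 1/8 s, in which the tool goes at most 62.5 mm and 10.7 degrees, less where a joint would pass 70% of its speed; a pose out of reach is approached as far as the arm can. A call with a number of a shift or a turn outside -1 to 1 is refused whole. A call with a gripper value outside its range is refused whole. "gripper" is the opening, from 0 (shut) to 1 (fully open), set as the call begins (left out, the last holds). The fingers move at their own pace and stop on an object; the grip force is fixed at half the most. Time passes only in rows, so rows that repeat a pose let the fingers close, or fill a call up. It gives the time, the measured TCP pose, the force and the opening at its end, in the units of the state.
- ctrl.get_obs(): the state, without advancing time (a new reading comes with each control period).
- ctrl.get_image(name): name is "side" or "top" or "wrist"; returns a dict with "pixels" (480x640x3 uint8, red, green, blue), "camera_matrix" (3x3 intrinsics, pixels), "R" (3x3) and "t" (3): a world point X has camera coordinates R X + t; the wrist camera has in their place "mount" (4x4, takes a point from camera to tool coordinates, whose origin is the TCP and whose axes are the tool frame's). Camera axes: x right, y down, z forward; pixel columns grow to the right and rows downward; lengths in mm; the calibration is good to about 2 mm. A picture is of the moment at which its call begins: read the wrist's pose just before it. There is no depth.
- ctrl.close_job(): hands the job in, once; it reports no verdict.
Trained networks look in the newest picture that a camera, given by its name, has taken for a name from the list of things; names that differ only in an ending like _2 or _b are one class to them, and where a whole thing is asked for, a point or a joint stands for the part that bears it (a point fixed in the world has none). Each returns a list of dicts, best first, with "p" (0 to 1); they miss things now and then, are a little off and sometimes report something else, mostly with a low value. They report only what shows in the picture. A call takes as long as a camera call. They do not tell look-alikes from the thing itself.
- ctrl.boxes_of(camera, name): "location" ([x, y, z] in mm, in world coordinates, good to about 4 mm: the middle of the surface that is visible of it).
- ctrl.regions_of(camera, name): "mask" (480x640 bool, what is visible of it).
- ctrl.pinpoint(camera, name): "location" ([x, y, z] in mm, in world coordinates, good to about 4 mm: a listed point, or the origin of a listed thing).
The state is a dict: "t": time; "qpos": joint angles; "qvel": joint speeds; "joint_torque": joint torques, N m; "ee_pos": TCP position; "orientation": TCP orientation; "ft_force": force on the tool from outside, world axes, zero at the start; "moment": the same for the moment, N m; "width": finger opening in mm.
Only numpy, scipy, OpenCV 4.12 (cv2) and the standard library are available. Lean on these libraries where they do the work, as an engineer would, in place of code of your own. Each camera call takes 0.05 s, during which the arm holds its last target.

TASK

A belt is to be fitted to the small belt drive. Lift the loose cover plate off the drive's two pins, lay it flat on the middle of the rubber mat and let go of it (set it down, do not drop it); then reach into the open drive, push the sprung tensioner arm back past its click, and finish while still holding it pushed back, well past the click. Leave the other things on the bench alone, and do not let go of the arm: it springs back.

Things in the scene. Friction and masses are not known exactly. Their poses are not given: they have to be found in the camera images.
- drive: Fixed belt drive: base 130 (x) by 204 (y) by 12 mm, grey end walls over y = 92 to 102 mm and the mirror image, 90 mm high, each with a pin (8 mm thick, 14 mm tall) on its middle; open in front, behind and, uncovered, on top. Motor outside, at x 97, y 45, 76 mm tall. Pulleys inside end at 35 mm. Origin: centre of underside; x from the front (robot's side) to the back, z up.
- cover: Loose grey plate, 130 (x) by 204 (y) by 4 mm, about 350 g, lying on the drive's walls, a pin in the 11 mm notch of each short edge; pins end 10 mm above it. A black grip fin stands on its middle: 14 mm thick (x), 60 mm long (y), 36 mm tall. Origin: centre of the underside, at first 90 mm above the bench; axes then as the drive's.
- grip_top (a point): Centre of the top of the cover's grip fin, 40 mm above the cover's underside; axes as the cover's.
- mat: Dark rubber mat, 240 by 240 mm, 5 mm thick, ribbed, fixed to the bench, beside the drive (either side). Origin: centre of its underside, on the bench.
- tensioner: Steel tensioner arm in the drive, under the cover. Origin: at bench height under the upright tab at its free end, 85 mm from the pivot axis. The tab, to be pushed along the arm's +x (at first the drive's +x turned -0.25 rad), is 8 mm thick (x), 30 mm wide (y), 28 to 81 mm above the bench. y points to the pivot; 37 mm that way stands a roller, 24 mm across, top at 46 mm.
- tab_top (a point): Centre of the tab's top end, 81 mm above the bench; axes as the arm's.
- pivot (a point): Point on the arm's upright pivot axis, 30 mm above the bench, 30 mm from the drive's centre along its y; axes as the drive's. At rest the tab's middle lies 21 mm from it along the drive's -x and 82 mm along -y.
- tension_angle (a joint): Arm angle, rad: 0 sprung home, growing as the tab is pushed to the drive's +x (anticlockwise from above), hard stop 0.56. Pushing the tab takes about 4 N at 0 and 8 N near 0.5; a spring pawl riding over a tooth adds about 2 N from 0.17, clicks over at 0.30 (push falls to 2 N at 0.37) and is clear at 0.43. Nothing latches: let go, it springs back to 0. Well past the click: above 0.40.
- screwdriver: Bystander: screwdriver, handle towards its -x.
- wrench: Bystander: steel wrench.
- spare_pulley: Bystander: small aluminium ring, 36 mm across, 16 mm tall.
- screw_jar: Bystander: glass jar, 52 mm across, 65 mm tall.
- spool: Bystander: empty grey spool, 54 mm across, 48 mm tall.
- parts_tray: Bystander: grey tray, 120 by 160 by 35 mm.
- brush: Bystander: wooden-handled brush.
Things that resemble listed ones, but are neither listed nor needed, are in the scene too. What is shaped like the cover but green or orange is not meant.

How it is judged:
By the outcome, as a careful person would: the job done as asked, in the order asked, and still so for the second after the job is handed in, while the arm keeps its last pose, push and grip.
It also fails if it takes over 51 s, if anything falls off the work surface, if the arm or the gripper's body presses on something with over 40 N, if the wrist force passes 120 N, or if a joint passes its speed limit or range.

## Working session

There is one attempt and no reset: what is moved stays moved. The work goes in short steps, Python scripts to look and compute and a tool call to move; the robot and the scene stay as the last step left them, time stands still between calls to the robot, and variables do not carry over. Pictures are saved under pics/ and viewed, and the job is handed in when it is done.

Besides the shell and the picture viewer there is one more tool, called after ">>>" as name(argument=value, ...), one argument or row to a line, values as JSON. move_arm: Moves the arm, as the interface text tells. Its arguments: {"type":"object","properties":{"motion":{"type":"array","items":{"type":"array"}},"gripper":{"type":"number"}},"required":["motion"]}

```bash
mkdir -p pics; python3 - <<'E'
from workcell import ctrl
import cv2
o=ctrl.get_obs();print({k:o[k] for k in('t','ee_pos','orientation','width','ft_force')})
for c in('side','top'):
    im=ctrl.get_image(c);cv2.imwrite(f'pics/a_{c}.png',im['pixels'][:,:,::-1])
    for n in('drive','cover','mat','grip_top','pivot'):
        for r in ctrl.pinpoint(c,n)[:3]: print(c,n,round(r['p'],2),[round(float(v)) for v in r['location']])
E
```

```text
{'t': 0.0, 'ee_pos': array([ 183.2469132 , -596.93798119,  221.89442821]), 'orientation': array([-2.52565677e+00,  1.86673196e+00,  1.94710304e-03]), 'width': 87.66229361484673, 'ft_force': array([-0.4797098 ,  0.18892542, -0.54528399])}
side drive 0.7 [543, -174, 4]
side drive 0.28 [779, -149, 1]
side cover 0.91 [544, -172, 96]
side cover 0.77 [266, -518, -1]
side cover 0.71 [259, -239, -4]
side mat 0.78 [499, 206, -2]
side grip_top 0.91 [542, -175, 135]
side grip_top 0.63 [266, -521, 40]
side pivot 0.91 [541, -148, 33]
side pivot 0.16 [778, 173, 2]
top cover 0.83 [267, -519, 0]
top cover 0.81 [549, -174, 91]
top cover 0.81 [262, -241, -3]
top mat 0.64 [492, 208, 1]
top grip_top 0.83 [260, -240, 40]
top grip_top 0.7 [267, -516, 41]
top grip_top 0.69 [368, 493, -3]
```

View pics/a_side.png

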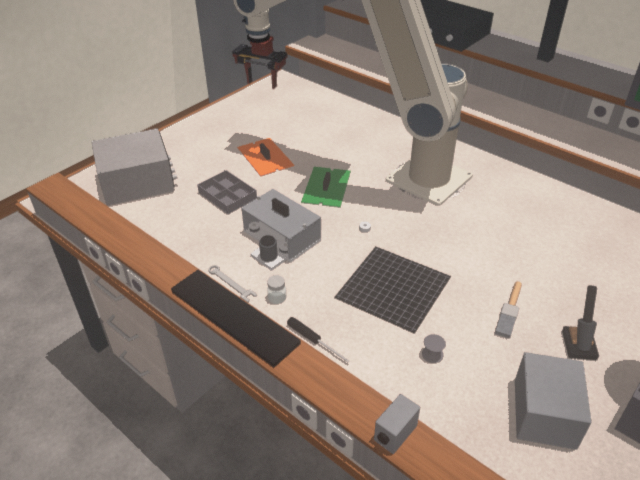

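View pics/a_top.png

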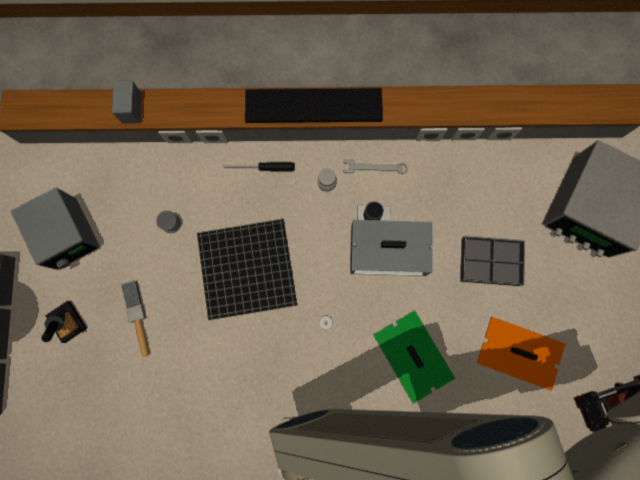

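The side view shows the grey cover with its fin at about (281,207) and the mat at (393,287). In the top view the cover is at (392,245) and the mat at (247,268). The green and orange plates are decoys. Next I'll measure the yaws and centres.

```bash
cat >h.py <<'E'
from workcell import ctrl
import numpy as np, cv2
from scipy.spatial.transform import Rotation as Ro
def back(im,uv,z):
    K,R,t=im['camera_matrix'],np.array(im['R']),np.array(im['t'])
    uv=np.atleast_2d(uv).astype(float)
    d=(np.linalg.inv(K)@np.c_[uv,np.ones(len(uv))].T).T@R
    c=-R.T@t
    return c+d*((z-c[2])/d[:,2])[:,None]
def proj(im,X):
    K,R,t=im['camera_matrix'],np.array(im['R']),np.array(im['t'])
    p=(np.atleast_2d(X)@R.T+t)@np.array(K).T
    return p[:,:2]/p[:,2:]
def wristim():
    o=ctrl.get_obs(); im=ctrl.get_image('wrist')
    T=np.eye(4);T[:3,:3]=Ro.from_rotvec(o['orientation']).as_matrix();T[:3,3]=o['ee_pos']
    M=np.linalg.inv(T@np.array(im['mount'])); im['R']=M[:3,:3];im['t']=M[:3,3]
    return im
def save(n,im): cv2.imwrite(f'pics/{n}.png',im['pixels'][:,:,::-1])
def st():
    o=ctrl.get_obs();print(round(o['t'],2),o['ee_pos'].round(1),Ro.from_rotvec(o['orientation']).as_matrix().round(3).tolist(),'w',round(o['width'],1),'F',o['ft_force'].round(1),'M',o['moment'].round(2));return o
def rect(im,mask,z):
    ys,xs=np.nonzero(mask);P=back(im,np.c_[xs,ys],z)[:,:2].astype(np.float32)
    return cv2.minAreaRect(P)
E
python3 - <<'E'
from h import *
for c in('top','side'):
    im=ctrl.get_image(c)
    for n,z in(('mat',5),('cover',94),('drive',94)):
        for r in ctrl.regions_of(c,n)[:3]: print(c,n,round(r['p'],2),r['mask'].sum(),rect(im,r['mask'],z))
    for n in ('mat','cover','grip_top','drive','screw_jar'):
        for r in ctrl.pinpoint(c,n)[:3]: print(c,n,round(r['p'],2),r['location'].round() if hasattr(r['location'],'round') else r['location'])
st()
E
```

```text
top mat 0.76 7864 ((499.50799560546875, 207.74557495117188), (242.15525817871094, 242.81082153320312), 9.067007064819336)
top cover 0.66 3757 ((271.7456970214844, -484.807861328125), (191.00601196289062, 119.50526428222656), 69.08382415771484)
top cover 0.64 3798 ((267.181396484375, -220.40133666992188), (190.18057250976562, 120.78462982177734), 29.295625686645508)
top cover 0.6 7809 ((489.3465270996094, 194.91140747070312), (227.15878295898438, 227.49276733398438), 8.731209754943848)
top drive 0.82 985 ((562.7962646484375, -175.16595458984375), (209.3389434814453, 189.9901885986328), 87.56764221191406)
top mat 0.69 [495.6, 207.1, 3.4]
top cover 0.96 [263.3, -242.3, 0.1]
top cover 0.79 [266.2, -517.3, 0.2]
top cover 0.68 [546.2, -177.8, 90.4]
top grip_top 0.89 [267.6, -519.4, 40.5]
top grip_top 0.84 [541.4, -175.6, 131.0]
top grip_top 0.38 [364.7, 491.8, -3.0]
top screw_jar 0.81 [728.4, -13.2, -3.4]
side mat 0.69 5569 ((498.8868713378906, 205.87945556640625), (245.307373046875, 242.94607543945312), 8.972904205322266)
side mat 0.49 2362 ((555.4590454101562, -205.26690673828125), (256.
[... 374 characters left out ...]
5369567871094, 126.10686492919922), 69.39579772949219)
side drive 0.74 2264 ((626.3848266601562, -132.6345977783203), (241.15975952148438, 271.3207092285156), 8.913752555847168)
side mat 0.89 [497.3, 204.3, -2.8]
side mat 0.28 [776.1, 176.7, 4.1]
side cover 0.92 [542.0, -172.2, 91.2]
side cover 0.77 [264.0, -239.0, -2.9]
side grip_top 0.91 [257.0, -233.9, 41.1]
side grip_top 0.8 [263.3, -520.6, 37.7]
side grip_top 0.72 [543.0, -176.6, 136.7]
side drive 0.65 [541.9, -176.5, 2.9]
side drive 0.58 [778.9, 172.8, 2.9]
side screw_jar 0.69 [732.9, -12.3, 2.1]
1.5 [ 183.4 -597.5  222.7] [[0.293, -0.956, -0.0], [-0.956, -0.293, 0.0], [-0.0, -0.0, -1.0]] w 87.8 F [-0.3 -0.3 -0. ] M [-0.    0.06 -0.02]
```

```bash
cat >>h.py <<'E'
def go(p,yaw,tilt=None):
    o=st();R=Ro.from_rotvec(o['orientation']).as_matrix()
    c,s=np.cos(yaw),np.sin(yaw)
    Rt=np.array([[c,s,0],[s,-c,0],[0,0,-1.]])
    print('shift',(R.T@(np.array(p)-o['ee_pos'])/150).round(3),'turn',(Ro.from_matrix(R.T@Rt).as_rotvec()/np.pi*3).round(3))
E
python3 -c "
from h import *
go([543,-175,222],np.radians(-3))"
```

```text
1.5 [ 183.4 -597.5  222.7] [[0.293, -0.956, -0.0], [-0.956, -0.293, 0.0], [-0.0, -0.0, -1.0]] w 87.8 F [-0.3 -0.3 -0. ] M [-0.    0.06 -0.02]
shift [-1.989 -3.118  0.005] turn [-0.     0.    -1.166]
```

>>> move_arm(
  motion=[
    [[-0.1,-0.2,0],[0,0,-0.17]],
    [[-0.3,-0.4,0],[0,0,-0.34]],
    [[-0.5,-0.6,0],[0,0,-0.51]],
    [[-0.75,-0.8,0],[0,0,-0.68]],
    [[-1,-1,0],[0,0,-0.85]],
  ],
)

```text
t: 2.12
ee_pos: [283.2, -408.8, 222.8]
orientation: [3.086, -0.589, 0.0]
ft_force: [0.8, -0.7, 0.2]
width: 87.7
```

```bash
python3 -c "
from h import *
go([543,-175,222],np.radians(-3))"
```

```text
2.12 [ 283.2 -408.8  222.8] [[0.93, -0.368, 0.0], [-0.368, -0.93, -0.0], [0.0, 0.0, -1.0]] w 87.7 F [ 0.8 -0.7  0.2] M [-0.08 -0.08 -0.01]
shift [ 1.036 -2.087  0.005] turn [ 0.   -0.   -0.31]
```

>>> move_arm(
  motion=[
    [[0.1,-0.2,0],[0,0,-0.1]],
    [[0.2,-0.4,0],[0,0,-0.2]],
    [[0.3,-0.6,0],[0,0,-0.31]],
    [[0.4,-0.8,0],[0,0,-0.31]],
    [[0.5,-1,0],[0,0,-0.31]],
  ],
)

```text
t: 2.75
ee_pos: [409.2, -298.2, 222.8]
orientation: [3.14, -0.091, 0.001]
ft_force: [-0.1, -0.3, 0.0]
width: 88.3
```

```bash
python3 -c "
from h import *
go([543,-175,222],np.radians(-3))"
```

```text
2.75 [ 409.2 -298.2  222.8] [[0.998, -0.058, 0.0], [-0.058, -0.998, -0.0], [0.0, 0.0, -1.0]] w 88.3 F [-0.1 -0.3  0. ] M [-0.07 -0.09 -0.  ]
shift [ 0.842 -0.872  0.006] turn [ 0.    -0.    -0.006]
```

>>> move_arm(
  motion=[
    [[0.2,-0.2,0],[0,0,0]],
    [[0.45,-0.45,0],[0,0,0]],
    [[0.65,-0.68,0],[0,0,0]],
    [[0.84,-0.87,0],[0,0,0]],
    [[0.84,-0.87,0],[0,0,0]],
  ],
)

```text
t: 3.38
ee_pos: [543.4, -174.3, 222.7]
orientation: [-3.14, 0.086, -0.001]
ft_force: [0.1, -0.5, -0.1]
width: 87.9
```

```bash
python3 -c "
from h import *
im=wristim();save('w1',im)
for n in('grip_top','cover'):
  for r in ctrl.pinpoint('wrist',n)[:2]: print(n,r)
  for r in ctrl.regions_of('wrist',n)[:2]: print(r['p'],rect(im,r['mask'],94))
st()"
```

```text
grip_top {'location': [542.0, -174.2, 131.9], 'p': 0.9}
grip_top {'location': [260.5, -237.3, 38.1], 'p': 0.86}
0.92 ((541.6334838867188, -176.31564331054688), (204.12228393554688, 131.34779357910156), 87.7416000366211)
0.86 ((388.63946533203125, -397.2375793457031), (82.97833251953125, 16.75190544128418), 64.44001770019531)
cover {'location': [547.0, -175.7, 87.7], 'p': 0.92}
cover {'location': [260.4, -231.6, 0.6], 'p': 0.57}
0.87 ((330.25128173828125, -202.24917602539062), (158.39419555664062, 100.55276489257812), 29.2191219329834)
0.74 ((388.1087951660156, -396.7303161621094), (83.31221771240234, 16.031707763671875), 64.93683624267578)
3.62 [ 540.9 -176.7  222.7] [[0.998, -0.059, -0.0], [-0.059, -0.998, -0.0], [-0.0, 0.0, -1.0]] w 87.8 F [-0.3  0.1 -0.9] M [-0.04 -0.07  0.01]
```

View pics/w1.png

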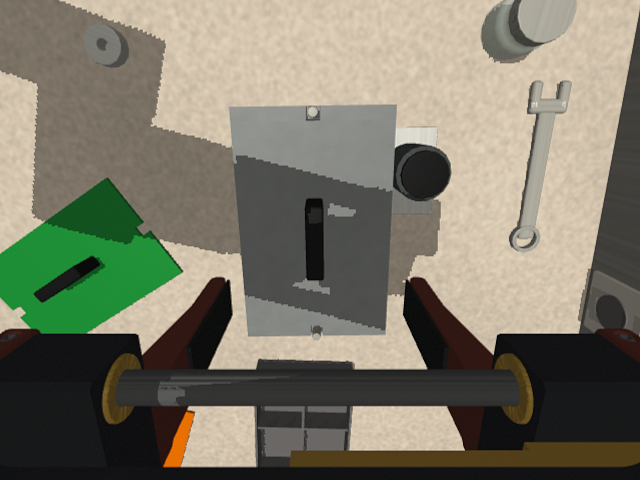

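The wrist view shows the fin at about (314,239), with the pins in the notches at (312,113) and (316,333). The tool is centred to within 1–2 mm, so I'll descend.

>>> move_arm(
  motion=[
    [[0,0,0.2],[0,0,-0.018]],
    [[0,0,0.45],[0,0,-0.018]],
    [[0,0,0.65],[0,0,-0.018]],
    [[0,0,0.75],[0,0,-0.018]],
    [[0,0,0.8],[0,0,-0.018]],
  ],
  gripper=1,
)

```text
t: 4.25
ee_pos: [541.5, -176.5, 102.4]
orientation: [-3.141, 0.063, 0.001]
ft_force: [-0.1, -0.5, -0.9]
width: 87.9
```

>>> move_arm(
  motion=[
    [[0,0,0.01],[0,0,0]],
    [[0,0,0.01],[0,0,0]],
    [[0,0,0.01],[0,0,0]],
    [[0,0,0.01],[0,0,0]],
    [[0,0,0.01],[0,0,0]],
  ],
  gripper=0,
)

```text
t: 4.88
ee_pos: [541.9, -176.0, 101.4]
orientation: [3.141, -0.062, 0.001]
ft_force: [-0.6, -0.4, -0.3]
width: 41.0
```

```bash
python3 -c "
from h import *
im=wristim();save('w2',im);st()"
```

```text
4.92 [ 541.9 -176.   101.3] [[0.999, -0.039, 0.0], [-0.039, -0.999, -0.0], [0.0, 0.0, -1.0]] w 37.3 F [-0.1 -0.1  0.2] M [-0.06 -0.08  0.01]
```

View pics/w2.png

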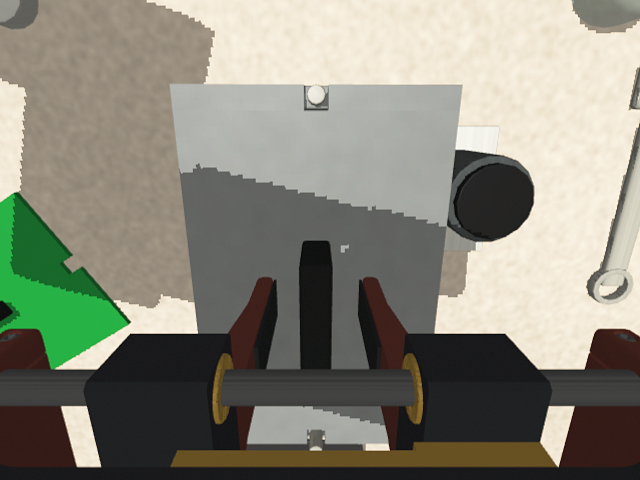

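The fingers straddle the fin at about (316,300) and are still closing, so I'll keep closing.

>>> move_arm(
  motion=[
    [[0,0,0],[0,0,0]],
    [[0,0,0],[0,0,0]],
    [[0,0,0],[0,0,0]],
    [[0,0,0],[0,0,0]],
    [[0,0,0],[0,0,0]],
  ],
  gripper=0,
)

```text
t: 5.55
ee_pos: [541.6, -176.0, 101.1]
orientation: [-3.141, 0.062, 0.001]
ft_force: [-0.9, -0.3, 0.7]
width: 13.6
```

>>> move_arm(
  motion=[
    [[0,0,-0.02],[0,0,0]],
    [[0,0,-0.06],[0,0,0]],
    [[0,0,-0.12],[0,0,0]],
    [[0,0,-0.18],[0,0,0]],
    [[0,0,-0.24],[0,0,0]],
  ],
)

```text
t: 6.18
ee_pos: [541.9, -176.0, 138.0]
orientation: [3.141, -0.062, 0.001]
ft_force: [-1.1, -0.0, -3.5]
width: 14.0
```

```bash
python3 -c "
from h import *
im=wristim();save('w3',im);st()"
```

```text
6.22 [ 542.6 -176.2  139.1] [[0.999, -0.039, 0.002], [-0.039, -0.999, -0.001], [0.002, 0.001, -1.0]] w 13.6 F [ 0.2  0.4 -2.6] M [-0.02 -0.08 -0.03]
```

View pics/w3.png

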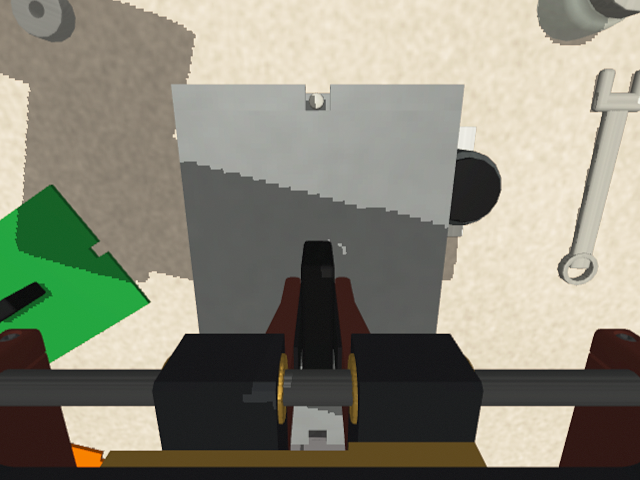

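The cover is held and clear of the pins: the notch at (317,97) is open and the load reads about 3.5 N. Now I'll carry it.

```bash
python3 -c "
from h import *
go([498.5,206.5,170],np.radians(9))"
```

```text
6.22 [ 542.6 -176.2  139.1] [[0.999, -0.039, 0.002], [-0.039, -0.999, -0.001], [0.002, 0.001, -1.0]] w 13.6 F [ 0.2  0.4 -2.6] M [-0.02 -0.08 -0.03]
shift [-0.394 -2.538 -0.208] turn [ 0.001 -0.002 -0.188]
```

>>> move_arm(
  motion=[
    [[0,-0.1,-0.1],[0,0,0]],
    [[-0.03,-0.25,-0.2],[0,0,-0.02]],
    [[-0.06,-0.45,-0.2],[0,0,-0.05]],
    [[-0.09,-0.7,-0.2],[0,0,-0.08]],
    [[-0.12,-0.95,-0.2],[0,0,-0.1]],
  ],
)

```text
t: 6.85
ee_pos: [528.8, -30.4, 168.2]
orientation: [-3.14, -0.106, -0.001]
ft_force: [-0.2, 0.3, -3.0]
width: 13.8
```

>>> move_arm(
  motion=[
    [[-0.02,-0.25,0],[0,0,-0.02]],
    [[-0.04,-0.5,0],[0,0,-0.04]],
    [[-0.06,-0.75,0],[0,0,-0.06]],
    [[-0.06,-0.9,0],[0,0,-0.09]],
    [[-0.06,-1,0],[0,0,-0.1]],
  ],
)

```text
t: 7.48
ee_pos: [509.8, 118.4, 167.9]
orientation: [-3.13, -0.271, -0.001]
ft_force: [-0.3, 0.1, -3.6]
width: 13.7
```

```bash
python3 -c "
from h import *
go([498.5,206.5,140],np.radians(9))"
```

```text
7.47 [509.8 118.4 167.9] [[0.985, 0.172, 0.0], [0.172, -0.985, 0.0], [0.0, -0.0, -1.0]] w 13.7 F [-0.3  0.1 -3.6] M [-0.07 -0.09 -0.04]
shift [ 0.027 -0.592  0.186] turn [-0.    -0.     0.015]
```

>>> move_arm(
  motion=[
    [[0,-0.18,0],[0,0,0]],
    [[0.02,-0.38,0.05],[0,0,0.01]],
    [[0.03,-0.55,0.1],[0,0,0.015]],
    [[0.03,-0.59,0.15],[0,0,0.015]],
    [[0.03,-0.59,0.19],[0,0,0.015]],
  ],
)

```text
t: 8.1
ee_pos: [499.7, 204.2, 138.4]
orientation: [3.132, 0.244, -0.001]
ft_force: [-0.6, -0.0, -3.7]
width: 14.2
```

```bash
python3 -c "
from h import *
im=wristim();save('w4',im)
it=ctrl.get_image('top');save('t4',it)
for r in ctrl.regions_of('top','mat')[:1]: print(r['p'],rect(it,r['mask'],5))
for r in ctrl.pinpoint('wrist','mat')[:2]: print(r)
go([498.5,206.5,40],np.radians(9))"
```

```text
0.72 ((510.15899658203125, 139.05526733398438), (241.845703125, 104.66181182861328), 9.066635131835938)
8.3 [500.1 203.4 138.7] [[0.988, 0.153, -0.0], [0.153, -0.988, -0.0], [-0.0, 0.0, -1.0]] w 13.7 F [ 0.5  0.3 -3. ] M [-0.06 -0.12 -0.01]
shift [-0.007 -0.022  0.658] turn [ 0.     0.    -0.004]
```

View pics/w4.png

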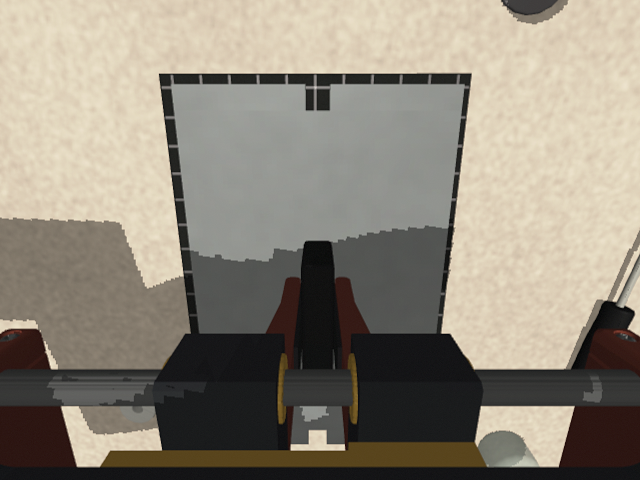

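View pics/t4.png

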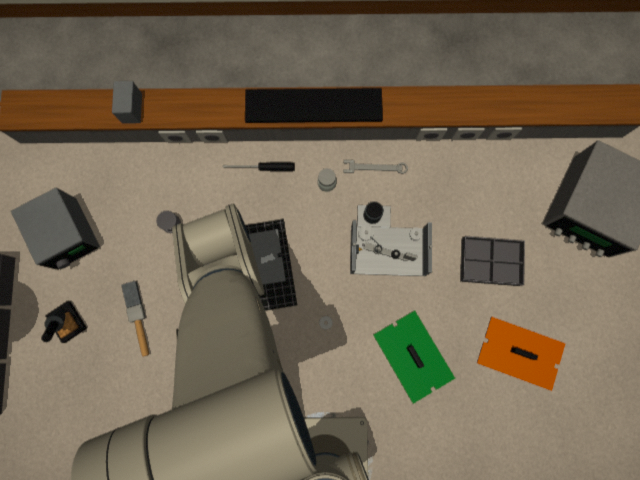

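The cover is aligned over the mat, with even mat borders around (315,80)–(315,430). In the top view the open drive shows the tensioner at about (390,250). I'll lower the cover.

>>> move_arm(
  motion=[
    [[-0.01,-0.02,0.2],[0,0,0]],
    [[-0.01,-0.02,0.42],[0,0,0]],
    [[-0.01,-0.02,0.62],[0,0,0]],
    [[-0.01,-0.02,0.72],[0,0,0]],
    [[-0.01,-0.02,0.77],[0,0,0]],
  ],
)

```text
t: 8.93
ee_pos: [498.4, 206.6, 22.9]
orientation: [3.132, 0.241, -0.0]
ft_force: [-0.2, -0.1, -3.9]
width: 14.5
```

>>> move_arm(
  motion=[
    [[0,0,0.01],[0,0,0]],
    [[0,0,0.018],[0,0,0]],
    [[0,0,0.026],[0,0,0]],
    [[0,0,0.034],[0,0,0]],
    [[0,0,0.04],[0,0,0]],
  ],
)

```text
t: 9.55
ee_pos: [498.2, 207.0, 17.3]
orientation: [-3.132, -0.242, -0.0]
ft_force: [0.3, -0.2, -3.5]
width: 13.9
```

```bash
python3 -c "
from h import *
st()"
```

```text
9.55 [498.2 207.   17.3] [[0.988, 0.154, 0.0], [0.154, -0.988, 0.0], [0.0, -0.0, -1.0]] w 13.9 F [ 0.3 -0.2 -3.5] M [-0.02 -0.11 -0.01]
```

>>> move_arm(
  motion=[
    [[0,0,0.003],[0,0,0]],
    [[0,0,0.006],[0,0,0]],
    [[0,0,0.009],[0,0,0]],
    [[0,0,0.01],[0,0,0]],
    [[0,0,0.01],[0,0,0]],
  ],
)

```text
t: 10.18
ee_pos: [498.1, 206.9, 16.1]
orientation: [-3.132, -0.242, -0.0]
ft_force: [-2.6, -0.6, 6.4]
width: 13.7
```

```bash
python3 -c "
from h import *
st()"
```

```text
10.18 [498.1 206.9  16.1] [[0.988, 0.154, 0.0], [0.154, -0.988, 0.0], [0.0, -0.0, -1.0]] w 13.7 F [-2.6 -0.6  6.4] M [-0.21  0.36  0.  ]
```

The cover has touched down at the expected height with about 6 N of upward force. I'll release it and retreat.

>>> move_arm(
  motion=[
    [[0,0,0],[0,0,0]],
    [[0,0,0],[0,0,0]],
    [[0,0,0],[0,0,0]],
    [[0,0,0],[0,0,0]],
    [[0,0,0],[0,0,0]],
  ],
  gripper=0.6,
)

```text
t: 10.8
ee_pos: [498.1, 206.9, 15.6]
orientation: [3.132, 0.242, -0.0]
ft_force: [0.2, 0.5, 0.4]
width: 52.6
```

>>> move_arm(
  motion=[
    [[0,0,-0.05],[0,0,0]],
    [[0,0,-0.2],[0,0,0]],
    [[0,0,-0.45],[0,0,0]],
    [[0,0,-0.75],[0,0,0]],
    [[0,0,-1],[0,0,0]],
  ],
)

```text
t: 11.42
ee_pos: [498.3, 207.0, 167.9]
orientation: [-3.132, -0.242, -0.002]
ft_force: [0.5, 0.4, 0.4]
width: 52.8
```

```bash
python3 -c "
from h import *
im=wristim();save('w5',im);st()
for n in ('tab_top','tensioner','pivot'):
  for c in('top','side'):
    if n=='tab_top': i=ctrl.get_image(c);save('b_'+c,i)
    for r in ctrl.pinpoint(c,n)[:2]: print(c,n,r)
"
```

```text
11.47 [500.8 207.9 172.3] [[0.988, 0.154, 0.007], [0.154, -0.988, 0.003], [0.008, -0.002, -1.0]] w 52.5 F [1.3 0.7 2.5] M [-0.04 -0.2  -0.01]
top tab_top {'location': [518.2, -225.5, 80.7], 'p': 0.7}
top tab_top {'location': [510.4, -454.6, 1.1], 'p': 0.59}
side tab_top {'location': [348.6, -0.3, -1.1], 'p': 0.72}
side tab_top {'location': [516.4, -228.7, 79.5], 'p': 0.63}
top tensioner {'location': [516.9, -233.2, 2.3], 'p': 0.85}
side tensioner {'location': [519.9, -228.4, -3.7], 'p': 0.65}
side tensioner {'location': [501.7, 211.3, 9.9], 'p': 0.31}
top pivot {'location': [543.1, -148.1, 30.6], 'p': 0.71}
side pivot {'location': [541.7, -145.5, 35.0], 'p': 0.72}
```

View pics/w5.png

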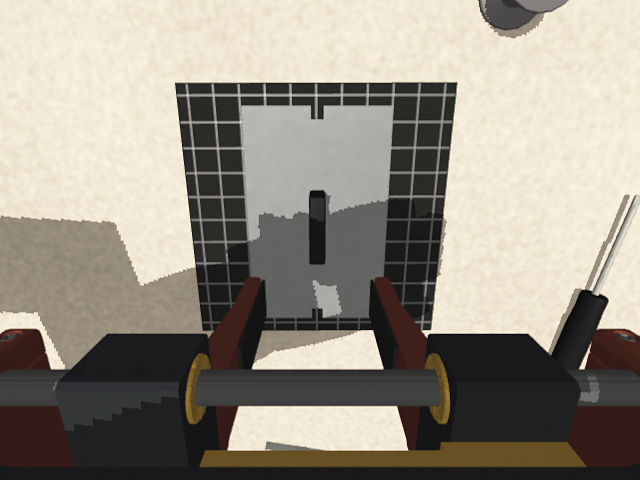

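The cover lies flat and released, centred on the mat with its fin at (317,228). For the tensioner, the tab should be at about (518,-227) from the geometry, and both networks agree. I'll close the gripper and approach from the front.

```bash
cat >>h.py <<'E'
P=np.array([542.8,-146.3])
def tgt(a,off=17.5):
    y=-.29+a
    return P+85*np.array([np.sin(y),-np.cos(y)])-off*np.array([np.cos(y),np.sin(y)]),y
def gt(a,off,z):
    p,y=tgt(a,off);print('target',p.round(1),round(y,3));go([*p,z],y)
E
python3 -c "
from h import *
gt(0,32,172)"
```

```text
target [ 487.8 -218.6] -0.29
11.88 [497.4 206.6 164.4] [[0.988, 0.154, -0.002], [0.154, -0.988, -0.001], [-0.002, 0.001, -1.0]] w 52.7 F [0.4 0.1 0.6] M [-0.07 -0.07  0.  ]
shift [-0.499  2.791 -0.048] turn [0.001 0.002 0.424]
```

View pics/b_side.png

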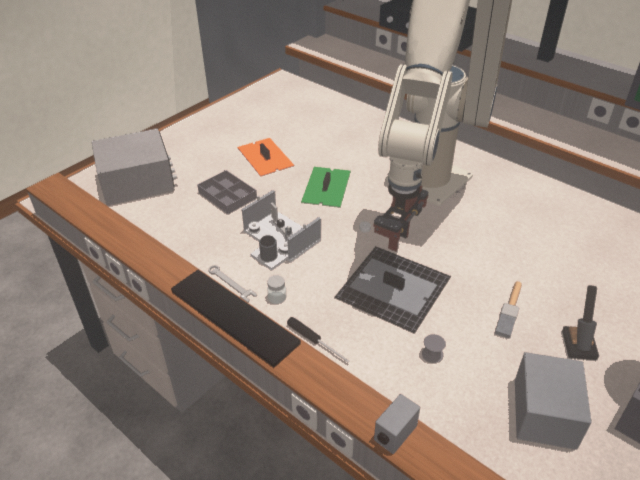

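The side view shows the cover flat on the mat at (393,283) and the open drive at (280,235). I'll travel with the gripper closed.

>>> move_arm(
  motion=[
    [[0,0.15,-0.05],[0,0,0.05]],
    [[-0.05,0.35,-0.05],[0,0,0.1]],
    [[-0.1,0.55,-0.05],[0,0,0.15]],
    [[-0.14,0.8,-0.05],[0,0,0.2]],
    [[-0.18,1,-0.05],[0,0,0.25]],
  ],
  gripper=0,
)

```text
t: 12.5
ee_pos: [494.0, 53.3, 172.3]
orientation: [3.137, -0.172, -0.002]
ft_force: [-0.2, 0.1, 0.3]
width: 6.0
```

```bash
python3 -c "
from h import *
gt(0,32,172)"
```

```text
target [ 487.8 -218.6] -0.29
12.5 [494.   53.3 172.3] [[0.994, -0.109, -0.002], [-0.109, -0.994, -0.0], [-0.002, 0.0, -1.0]] w 6.0 F [-0.2  0.1  0.3] M [-0.02 -0.05  0.  ]
shift [0.157 1.806 0.003] turn [0.    0.001 0.172]
```

>>> move_arm(
  motion=[
    [[0.02,0.2,0],[0,0,0.04]],
    [[0.04,0.4,0],[0,0,0.08]],
    [[0.06,0.6,0],[0,0,0.12]],
    [[0.08,0.8,0],[0,0,0.17]],
    [[0.09,1,0],[0,0,0.17]],
  ],
)

```text
t: 13.12
ee_pos: [491.4, -97.0, 172.3]
orientation: [-3.109, 0.448, 0.002]
ft_force: [0.5, -0.6, -0.4]
width: 0.6
```

```bash
python3 -c "
from h import *
gt(0,32,172)"
```

```text
target [ 487.8 -218.6] -0.29
13.12 [491.4 -97.  172.3] [[0.959, -0.282, -0.001], [-0.282, -0.959, 0.0], [-0.002, 0.0, -1.0]] w 0.6 F [ 0.5 -0.6 -0.4] M [-0.07 -0.1  -0.02]
shift [0.206 0.785 0.002] turn [0.    0.001 0.004]
```

>>> move_arm(
  motion=[
    [[0.06,0.2,0],[0,0,0]],
    [[0.12,0.42,0],[0,0,0]],
    [[0.18,0.65,0],[0,0,0]],
    [[0.2,0.78,0],[0,0,0]],
    [[0.2,0.78,0],[0,0,0]],
  ],
)

```text
t: 13.75
ee_pos: [487.2, -217.3, 172.5]
orientation: [-3.109, 0.45, 0.002]
ft_force: [0.1, 0.6, -0.5]
width: 0.6
```

```bash
python3 -c "
from h import *
im=wristim();save('w6',im)
for n in ('tab_top','tensioner','pivot'):
    for r in ctrl.pinpoint('wrist',n)[:2]: print(n,r)
for n,X in (('tab',[*tgt(0,0)[0],81]),('piv',[*P,30])): print(n,proj(im,X))
gt(0,32,172)"
```

```text
tensioner {'location': [516.4, -222.5, 2.7], 'p': 0.76}
pivot {'location': [541.3, -144.9, 27.9], 'p': 0.89}
pivot {'location': [542.7, -174.8, -5.8], 'p': 0.38}
tab [[360.28556272 244.08650646]]
piv [[357.14897474 126.82814059]]
target [ 487.8 -218.6] -0.29
13.95 [ 487.6 -215.7  173. ] [[0.96, -0.281, -0.0], [-0.281, -0.96, 0.0], [-0.001, -0.0, -1.0]] w 0.4 F [ 0.5 -1.   1.2] M [-0.06 -0.08  0.  ]
shift [0.007 0.018 0.007] turn [-0.     0.001  0.005]
```

View pics/w6.png

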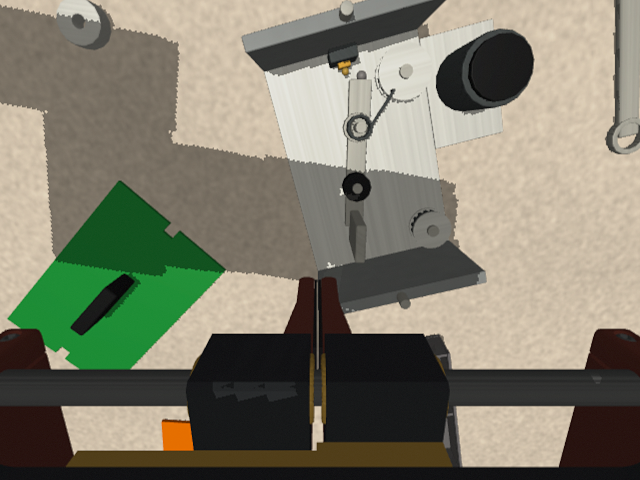

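The wrist view shows the tab at about (358,238), the roller at (356,187) and the pivot at (358,126). These match my predicted projections within a few pixels. I'll descend in front of the tab.

>>> move_arm(
  motion=[
    [[0,0.015,0.2],[0,0,0]],
    [[0,0.015,0.42],[0,0,0]],
    [[0,0.015,0.62],[0,0,0]],
    [[0,0.015,0.75],[0,0,0]],
    [[0,0.015,0.81],[0,0,0]],
  ],
)

```text
t: 14.58
ee_pos: [486.7, -217.8, 50.7]
orientation: [-3.109, 0.445, 0.003]
ft_force: [-0.5, -0.1, -0.0]
width: 0.4
```

```bash
python3 -c "
from h import *
im=wristim();save('w7',im)
gt(0,17.5,50);gt(.1,17.5,50)"
```

```text
target [ 501.7 -222.7] -0.29
14.62 [ 486.5 -217.9   50.3] [[0.96, -0.281, -0.002], [-0.281, -0.96, 0.001], [-0.002, -0.0, -1.0]] w 0.8 F [ 0.1 -0.2 -1.2] M [-0.01 -0.04 -0.06]
shift [0.106 0.003 0.002] turn [-0.     0.002  0.005]
target [ 509.6 -226.5] -0.19
14.62 [ 486.5 -217.9   50.3] [[0.96, -0.281, -0.002], [-0.281, -0.96, 0.001], [-0.002, -0.0, -1.0]] w 0.8 F [ 0.1 -0.2 -1.2] M [-0.01 -0.04 -0.06]
shift [0.164 0.012 0.002] turn [-0.     0.002 -0.09 ]
```

View pics/w7.png

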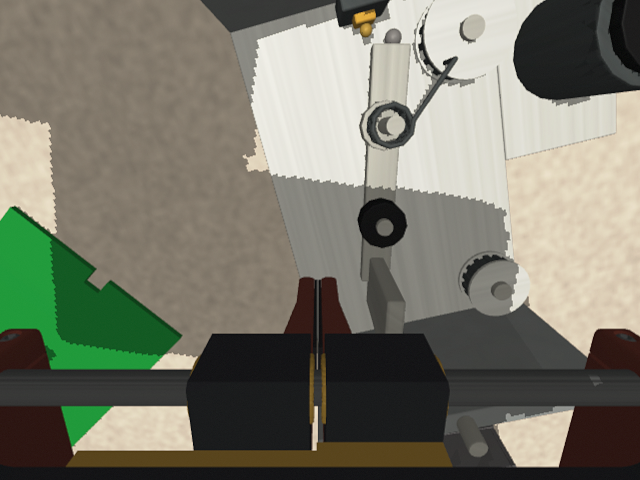

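The fingers are in front of the tab (385,290) and clear of the roller. I'll start pushing, turning along with the arm.

>>> move_arm(
  motion=[
    [[0.04,0,0],[0,0,0]],
    [[0.08,0,0],[0,0,0]],
    [[0.11,0,0],[0,0,-0.03]],
    [[0.14,0.01,0],[0,0,-0.06]],
    [[0.165,0.012,0],[0,0,-0.09]],
  ],
)

```text
t: 15.25
ee_pos: [509.8, -227.4, 51.7]
orientation: [-3.127, 0.297, 0.002]
ft_force: [-2.8, 2.9, 3.4]
width: 0.7
```

```bash
python3 -c "
from h import *
gt(.1,17.5,50);gt(.3,17.5,50)"
```

```text
target [ 509.6 -226.5] -0.19
15.25 [ 509.8 -227.4   51.7] [[0.982, -0.188, -0.001], [-0.188, -0.982, 0.001], [-0.001, -0.0, -1.0]] w 0.7 F [-2.8  2.9  3.4] M [ 0.36  0.5  -0.05]
shift [-0.003 -0.006  0.011] turn [-0.     0.001  0.001]
target [ 526.2 -231.5] 0.01
15.25 [ 509.8 -227.4   51.7] [[0.982, -0.188, -0.001], [-0.188, -0.982, 0.001], [-0.001, -0.0, -1.0]] w 0.7 F [-2.8  2.9  3.4] M [ 0.36  0.5  -0.05]
shift [0.112 0.006 0.011] turn [-0.001  0.001 -0.19 ]
```

```bash
python3 -c "
from h import *
im=wristim();save('w8',im);st()
print(proj(im,[*tgt(.1,0)[0],81]))"
```

```text
15.3 [ 510.4 -227.6   51.7] [[0.982, -0.187, -0.001], [-0.187, -0.982, 0.0], [-0.001, -0.0, -1.0]] w 0.6 F [-2.5  3.1  2.1] M [0.43 0.44 0.02]
[[355.70842502 327.78733973]]
```

View pics/w8.png

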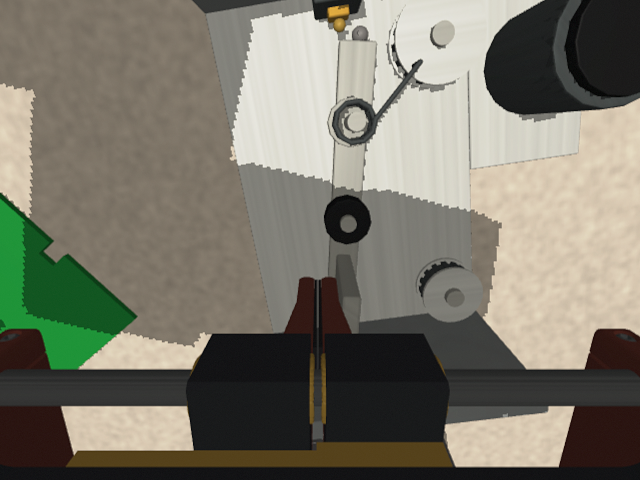

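The finger back is against the tab at (345,290), and the arm has turned slightly. I'll continue through the click.

>>> move_arm(
  motion=[
    [[0.025,0,0.002],[0,0,-0.04]],
    [[0.05,0,0.004],[0,0,-0.08]],
    [[0.07,0,0.006],[0,0,-0.12]],
    [[0.09,0.003,0.008],[0,0,-0.16]],
    [[0.112,0.006,0.008],[0,0,-0.19]],
  ],
)

```text
t: 15.92
ee_pos: [525.3, -231.7, 50.5]
orientation: [-3.141, -0.014, 0.004]
ft_force: [-5.4, 1.1, 5.5]
width: 0.5
```

```bash
python3 -c "
from h import *
gt(.3,17.5,50);gt(.48,17.5,50)"
```

```text
target [ 526.2 -231.5] 0.01
15.93 [ 525.3 -231.7   50.5] [[1.0, 0.009, -0.002], [0.009, -1.0, 0.001], [-0.002, -0.001, -1.0]] w 0.5 F [-5.4  1.1  5.5] M [ 0.23  0.78 -0.01]
shift [ 0.006 -0.002  0.003] turn [-0.001  0.002 -0.001]
target [ 541.7 -233.1] 0.19
15.93 [ 525.3 -231.7   50.5] [[1.0, 0.009, -0.002], [0.009, -1.0, 0.001], [-0.002, -0.001, -1.0]] w 0.5 F [-5.4  1.1  5.5] M [ 0.23  0.78 -0.01]
shift [0.109 0.01  0.003] turn [-0.001  0.002 -0.173]
```

>>> move_arm(
  motion=[
    [[0.025,0,0],[0,0,-0.04]],
    [[0.05,0.003,-0.003],[0,0,-0.08]],
    [[0.075,0.006,-0.003],[0,0,-0.12]],
    [[0.095,0.01,-0.003],[0,0,-0.16]],
    [[0.112,0.01,-0.003],[0,0,-0.173]],
  ],
)

```text
t: 16.55
ee_pos: [542.2, -233.1, 50.6]
orientation: [-3.127, -0.298, 0.004]
ft_force: [-6.9, 0.6, 4.0]
width: 0.8
```

```bash
python3 -c "
from h import *
im=wristim();save('w9',im)
it=ctrl.get_image('top');save('t9',it)
i=ctrl.get_image('side');save('s9',i)
for c in('wrist','side'):
  for n in('tab_top','tensioner'):
    for r in ctrl.pinpoint(c,n)[:2]: print(c,n,r)
for a in(.3,.4,.5): print(a,proj(im,[*tgt(a,0)[0],81]),proj(im,[*(P+(tgt(a,0)[0]-P)*48/85),46]),proj(i,[*tgt(a,0)[0],81]))
gt(.48,17.5,50)"
```

```text
wrist tab_top {'location': [551.7, -232.3, 79.9], 'p': 0.82}
wrist tensioner {'location': [559.5, -229.3, 0.2], 'p': 0.94}
side tab_top {'location': [554.8, -233.3, 81.6], 'p': 0.65}
side tensioner {'location': [555.8, -230.5, 78.2], 'p': 0.73}
side tensioner {'location': [555.4, -228.8, 0.1], 'p': 0.66}
0.3 [[319.53534938 327.17793034]] [[332.94197263 223.34890037]] [[267.04261672 208.40745312]]
0.4 [[339.28180574 329.47670896]] [[342.62876148 224.58165286]] [[265.17534441 209.83132304]]
0.5 [[359.17673589 330.02805945]] [[352.40304766 224.87106503]] [[263.52137348 211.36368533]]
target [ 541.7 -233.1] 0.19
16.9 [ 542.1 -233.1   50.7] [[0.982, 0.188, -0.002], [0.188, -0.982, 0.0], [-0.002, -0.001, -1.0]] w 0.6 F [-6.7  0.2  3.8] M [ 0.03  0.84 -0.05]
shift [-0.003 -0.001  0.005] turn [-0.001  0.002 -0.001]
```

View pics/w9.png

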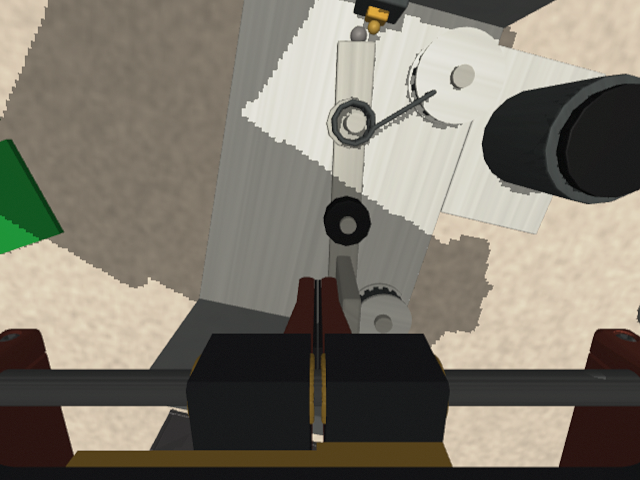

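View pics/s9.png

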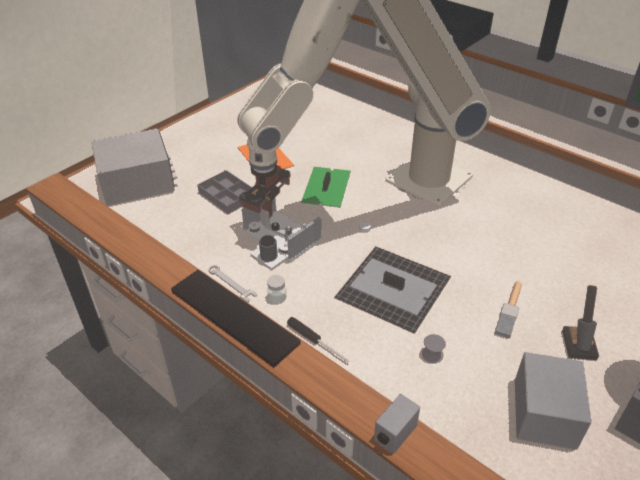

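The roller's projection, now at (346,221), suggests an angle of about 0.44–0.47. I'll add a small margin, staying short of the stop.

>>> move_arm(
  motion=[
    [[0.005,0,0],[0,0,-0.01]],
    [[0.01,0,0],[0,0,-0.02]],
    [[0.015,0,0],[0,0,-0.03]],
    [[0.02,0,0],[0,0,-0.035]],
    [[0.02,0,0],[0,0,-0.035]],
  ],
)

```text
t: 17.52
ee_pos: [545.3, -233.0, 50.7]
orientation: [-3.121, -0.354, 0.003]
ft_force: [-5.9, -2.0, 3.1]
width: 0.1
```

```bash
python3 -c "
from h import *
im=wristim();save('w10',im)
for c in('wrist',):
  for n in('tab_top','tensioner'):
    for r in ctrl.pinpoint(c,n)[:1]: print(c,n,r)
for a in(.4,.5,.55): print(a,proj(im,[*tgt(a,0)[0],81]),proj(im,[*(P+(tgt(a,0)[0]-P)*48/85),46]))
gt(.5,17.5,50)"
```

```text
wrist tab_top {'location': [553.9, -231.6, 78.5], 'p': 0.88}
wrist tensioner {'location': [562.3, -227.3, -0.1], 'p': 0.64}
0.4 [[332.15171529 329.02062683]] [[339.10161682 224.41012594]]
0.5 [[351.99282383 330.19600648]] [[348.84945467 225.03852702]]
0.55 [[361.95109398 330.12899982]] [[353.7430502  224.99861498]]
target [ 543.4 -233.1] 0.21
17.68 [ 545.2 -233.    50.7] [[0.975, 0.224, -0.002], [0.224, -0.975, -0.0], [-0.002, -0.0, -1.0]] w 0.1 F [-7.1 -1.6  3.3] M [-0.32  0.81 -0.07]
shift [-0.012 -0.002  0.005] turn [-0.     0.002  0.015]
```

View pics/w10.png

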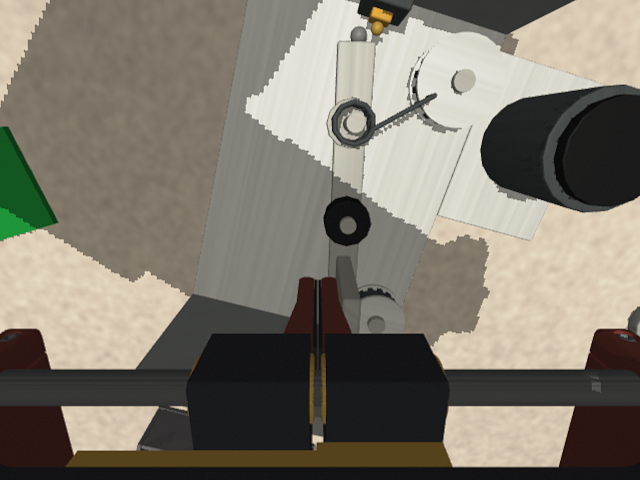

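The roller at (346,221) gives an angle of about 0.48. The push is steady at about 7 N, which rules out the stop. I'll hand in while holding.

```bash
python3 -c "
from h import *
st();print(ctrl.close_job());st()"
```

```text
17.68 [ 545.2 -233.    50.7] [[0.975, 0.224, -0.002], [0.224, -0.975, -0.0], [-0.002, -0.0, -1.0]] w 0.1 F [-7.1 -1.6  3.3] M [-0.32  0.81 -0.07]
the job is handed in; nothing more can be done
None
the job is handed in; nothing more can be done
```

I lifted the grey cover off its pins, set it flat on the middle of the mat and let go of it. I then pushed the tensioner tab back past its click with the closed fingers and handed the job in at 17.7 s, still holding it.

- **Cover:** the touchdown force was about 6 N. The side view taken during the push still shows it flat and centred on the mat, and nothing else on the bench looks moved.
- **Tensioner:** my estimate of the final angle is about 0.48 rad from the roller's position in the wrist picture, and up to about 0.51 from the finger pose. The push held at about 7 N with no sign of the hard stop.
- **Checks that disagreed:** the wrist network's tab position gives a lower angle, about 0.42, still above 0.40. Its tensioner position gives about 0.52.
- **Unexplained reading:** there was also an upward force of 3 to 5 N during the push, which I put down to friction on the tab but did not confirm.

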